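# Index the rotary table to its next station and lock it

## Robot

A 6-joint arm with a two-finger parallel gripper is mounted at the origin on a cart in front of the work surface, level with it; the furniture and walls round the work are solid. World frame = base frame: x ahead of the robot, y to its left, z up, the work surface at z = 0. Lengths are in mm, angles in rad, forces in N, time in s.
With the tool pointing down it reaches from about 275 to 1000 mm from the base axis. Payload 8.4 kg.
Tool frame: the origin (TCP) lies at the very end of the fingers, on their centre line; the grasp point (between the pads) lies 19 mm behind it; z points along the fingers, y is the line along which they close (so a half turn about z gives the same grasp; the last joint's range is limited). The gripper opens to 85 mm and grips with 20 to 120 N. Pads are 22 mm wide; open, the fingers measure 114 mm over their backs; the gripper's body (76 mm by 85 mm) begins 54 mm behind the grasp point. The pads swing forward as they close: fully open they stand 13 mm farther back than shut.
Start: joints at [-1.298, 0.353, 1.633, -0, 1.155, -0.002], TCP at [169.595, -601.553, 231.281] pointing down, gripper open.
Joint ranges: [-2.63, 2.63], [-0.92, 2.1], [0.06, 2.66], [-1.3, 4.44], [0, 2.69], [-3.02, 3.02]. Speed limits (rad/s): [2.22, 2.22, 2.79, 3.14, 3.14, 3.14].

## Interface

Orientations are given as [roll, pitch, yaw] about the fixed x, y, z axes, in that order (R = Rz(yaw) Ry(pitch) Rx(roll)).
In Python, from rig import sensors, grab_frame, camera_params, order gives the robot as it stands. The module is installed in compiled form; this text tells all that it offers.
- The arm moves only by the tool move_arm, never from a script. Its argument "motion" is a list of rows, each a list of 7 numbers: the turn, a rotation vector about the tool's x, y, z in parts of the range, where 1.0 means pi rad, then the shift along the tool's x, y, z in fractions of the full range, 1 being 80 cm, then the finger opening in m, from 0 to 0.0854. A call has 1 to 8 rows; each row is the pose to reach, as a shift and turn from the pose commanded when the call began, along the tool's axes at that moment; what a row does not reach only later rows make up. A row lasts 1/8 s, in which the tool goes at most 62.5 mm and 10.7 degrees, less where a joint would pass 70% of its speed; a pose out of reach is approached as far as the arm can. Shift and turn numbers lie between -1 and 1, and a call with a number outside is refused. A call with a gripper value outside its range is refused whole. The fingers move at their own pace and stop on an object; "grip_force" is the grip in N (left out, the last holds). Time passes only in rows, so rows that repeat a pose let the fingers close. It gives the time, the measured TCP pose, the force, the opening and the grip force at its end, in the units of the state.
- sensors.sense(): the state, without advancing time (a new reading comes with each control period).
- grab_frame(name): name is "scene" or "top"; returns (picture, depth): 420x560x3 uint8, red, green, blue; 420x560 float32, mm along the optical axis (not along the pixel's ray), 0 where there is no reading.
- camera_params(name): a dict with "camera_matrix" (3x3 intrinsics, pixels), "k1" (the pictures are not rectified: a ray, as slopes to the right and down, at radius r is drawn at 1 + k1 r^2 times it, then the intrinsics apply), "world_from_camera" (4x4, takes a point from camera to world coordinates). Camera axes: x right, y down, z forward; pixel columns grow to the right and rows downward; lengths in mm; the calibration is good to about 2 mm. A picture is of the moment at which its call begins. camera_params takes no time and is no camera call.
- order.sign_off(): hands the job in; it is judged then, once.
The state is a dict: "clock": time; "qpos": joint angles; "qvel": joint speeds; "joint_efforts": joint torques, N m; "eef_pos": TCP position; "tcp_rot": TCP orientation; "contact_force": force on the tool from outside, world axes, zero at the start; "wrist_torque": the same for the moment, N m; "opening": opening from 0.0 (shut) to 1.0 (fully open); "grasp_force": force on a finger pad.
Only numpy, scipy, OpenCV 4.12 (cv2) and the standard library are available. Lean on these libraries where they do the work, as an engineer would, in place of code of your own. Each camera call takes 0.05 s, during which the arm holds its last target. There are 200 camera calls.

## Task

Push the rotary index table counter-clockwise (seen from above) by its upright steel post until the spring pawl clicks in behind the next tooth, one station only. Then, with the post, turn the table gently back and press its tooth firmly on the pawl for a second, with about 17 N at the post and no more than 20 N. Lastly push the black lock knob fully down so that its pin stands in the rim slot, and leave the things lying round about alone.

Things in the scene. Friction and masses are not known exactly. Their poses are not given: they have to be found in the camera images.
- indexer: Grey base of the index table, fixed to the bench: round plate 216 mm across and 12 mm thick, round pedestal, pawl housing (top 56 mm), lock bracket (top 80 mm). Origin on the turning axis at bench height, z up. Its yaw varies; in its frame the pawl stands at -132 degrees and the lock knob at -30 degrees from +x (counter-clockwise positive).
- disc_centre (a point): Centre of the disc's top plate on the turning axis, 54 mm above the bench. The plate is 160 mm across and carries three steel spacer rings (66 mm across, tops at 64 mm) fixed on spigots (tops at 69 mm).
- handle_top (a point): Centre of the top, 106 mm above the bench, of the upright round steel post by which the disc is turned: 16 mm diameter, 52 mm tall, 70 mm from the axis, with a flat 24 mm collar at its foot (top at 58 mm). In the indexer's frame it stands at 100 degrees plus the index_disc angle. It is fixed to the disc.
- index_disc (a joint): Disc angle, rad, growing counter-clockwise from above; six stations 60 degrees apart. Starts at 0.14 to 0.4. Friction about 3 N at the post; from 0.58 to 0.76 on, the pawl climbs a ramp (up to 9 N more), clicks in at 0.96 to 1.14; then free to 1.62. Turned back, it stops hard on the pawl at 1.047 give or take 0.09, as the pawl's setting differs each time. Stays where left.
- ratchet_ring: Toothed steel rim of the disc, z 36 to 52 mm, radius 97 mm, with six saw teeth 9 mm high (ramp on one side, radial shoulder on the other) and six open radial slots 27 mm wide for the lock pin. Origin on the axis at bench height; turns with the disc.
- tooth_faces: The six small dark radial faces on the teeth's shoulders that bear on the pawl when the table is turned back. Origin on the axis at bench height; turns with the disc. The load on the pawl is about 0.7 of the force at the post, less 2 N.
- pawl_housing (a point): Centre of the top, 56 mm above the bench, of the dark housing beside the rim, 139 mm from the axis. From it a spring-loaded steel pawl, an upright 8 mm roller on a stem, points at the axis; it moves out 8 mm as a tooth passes. Its sideways setting differs by up to 9 mm either way each time and is not measured.
- lock_knob_top (a point): Centre of the top of the round black lock knob, 26 mm diameter, 14 mm high, 90 mm from the axis on the overhanging bracket; top 118 mm above the bench when up, 100 mm when fully down.
- lock_pin (a joint): How far the lock knob is pushed down, m: 0 up (as it starts), 0.018 fully down on its hard stop. It slides straight down with about 4 N friction and stays where it is left. Its 8 mm pin enters a rim slot (9.5 mm play each side) only when the disc stands at a station; otherwise it lands on the rim after 4 mm.
- spanner: Bystander, not to be moved: 17 mm double-ended spanner, about 211 mm long. Origin under its centre.
- cutter_head: Bystander, not to be moved: round moulding cutter head, about 85 mm across, 30 mm high. Origin under its centre.
- sander: Bystander, not to be moved: brown sanding block, 112 x 64 x 37 mm. Origin under its centre.
- wedge: Bystander, not to be moved: small wooden wedge, 110 x 28 x 18 mm. Origin under its centre.

How it is judged:
By the outcome, as a careful person would: the job done as asked, in the order asked, and still so for the second after the job is handed in, with the robot touching nothing.
It also fails if it takes over 58 s, if anything falls off the work surface, if the arm or the gripper's body presses on something with over 40 N, if the wrist force passes 120 N, or if a joint passes its speed limit or range.

## Working session

There is one attempt and no reset: what is moved stays moved. The work goes in short steps, Python scripts to look and compute and a tool call to move; the robot and the scene stay as the last step left them, time stands still between calls to the robot, and variables do not carry over. Pictures are saved under pics/ and viewed, at most 10 in all, crops included, and the job is handed in when it is done.

Besides the shell and the picture viewer there is one more tool, called after "Emit:" as name(argument=value, ...) on one line, values as JSON. move_arm: Moves the arm, as the interface text tells. Its arguments: {"type":"object","properties":{"motion":{"type":"array","items":{"type":"array","items":{"type":"number"}}},"grip_force":{"type":"number"}},"required":["motion"]}

```bash
mkdir -p pics; cat > h.py <<'E'
import numpy as np, cv2
from rig import sensors, grab_frame, camera_params, order
def grab(n,f):
    im,d=grab_frame(n); cv2.imwrite(f'pics/{f}.png',im[:,:,::-1]); np.savez(f'pics/{f}.npz',im=im,d=d); return im,d
def ray(n,uv):
    c=camera_params(n); K=np.array(c['camera_matrix']); T=np.array(c['world_from_camera'])
    p=np.atleast_2d(uv).astype(float)
    s=cv2.undistortPoints(p[:,None],K,np.array([c['k1'],0,0,0,0.]))[:,0]
    d=np.c_[s,np.ones(len(s))]@T[:3,:3].T
    return T[:3,3],d
def onz(n,uv,z):
    o,d=ray(n,uv); return o+d*((z-o[2])/d[:,2])[:,None]
def cloud(n,d):
    v,u=np.mgrid[:420,:560]; o,r=ray(n,np.c_[u.ravel(),v.ravel()])
    return (o+r*d.ravel()[:,None]).reshape(420,560,3)
E
python3 - <<'E'
from h import *
for n in('scene','top'):
    grab(n,n+'0'); c=camera_params(n); print(n,np.round(c['camera_matrix'],1).tolist(),c['k1'],np.round(c['world_from_camera'],3).tolist())
a=cv2.imread('pics/scene0.png');
print(sensors.sense())
E
```

```text
scene [[460.9, 0.0, 281.6], [0.0, 460.9, 215.5], [0.0, 0.0, 1.0]] -0.15846721259928595 [[-0.888, -0.343, 0.307, 81.277], [-0.461, 0.669, -0.584, 794.69], [-0.005, -0.659, -0.752, 1089.466], [0.0, 0.0, 0.0, 1.0]]
top [[431.7, 0.0, 283.6], [0.0, 431.7, 214.7], [0.0, 0.0, 1.0]] -0.09906901297741637 [[-0.007, -0.995, 0.101, 395.995], [-1.0, 0.004, -0.027, 30.509], [0.026, -0.101, -0.995, 1130.535], [0.0, 0.0, 0.0, 1.0]]
{'clock': 0.1, 'qpos': array([-1.29839918e+00,  3.53604100e-01,  1.63403709e+00,  1.14822239e-05,
        1.15522774e+00, -2.39476101e-03]), 'qvel': array([ 3.58084689e-04, -1.13534187e-03, -3.52718115e-03,  7.15508105e-04,
       -6.41692100e-04,  7.51021097e-05]), 'joint_efforts': array([-4.63673841e-04, -6.06358910e+01, -3.42819679e+01,  1.34620277e-05,
        3.92734772e-03,  6.25924230e-06]), 'eef_pos': array([ 169.48393265, -601.1398314 ,  230.63071954]), 'tcp_rot': array([-3.14031640e+00, -1.35553681e-05,  2.74787262e-01]), 'contact_force': array([-0.66661569, -0.46058354, -0.20779179]), 'wrist_torque': array([ 0.00513407,  0.07140022, -0.00550999]), 'grasp_force': 0.0, 'opening': 1.0011898596326607}
```

View pics/top0.png

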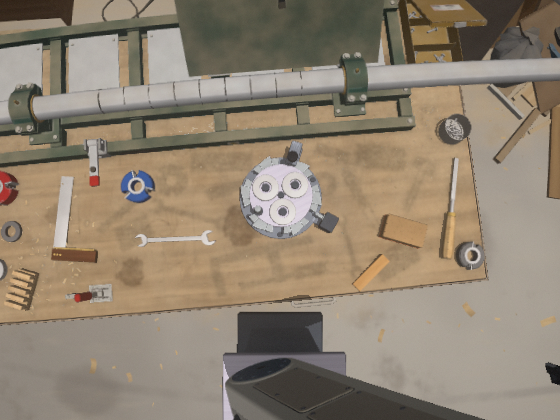

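View pics/scene0.png

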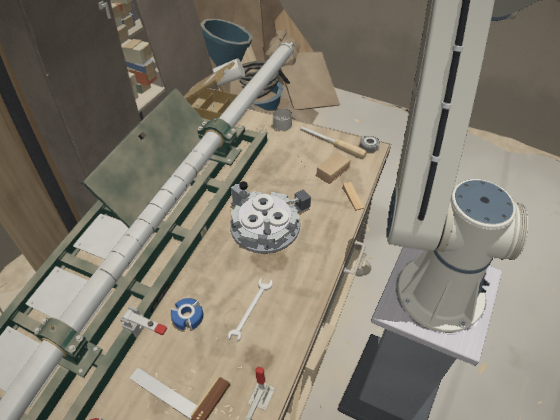

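The top view shows the indexer at about (281,196), with the lock bracket at (293,153), the pawl housing at (327,222) and the post near (257,210). The spanner, sander, wedge and blue cutter head all lie well clear. In the scene view the indexer is at (265,218) and the lock knob at (241,186). I'll zoom in on both.

```bash
python3 - <<'E'
import cv2,numpy as np
a=cv2.imread('pics/top0.png')[135:250,225:350]; b=cv2.imread('pics/scene0.png')[170:260,215:325]
A=cv2.resize(a,(400,368),interpolation=cv2.INTER_CUBIC);B=cv2.resize(b,(400,327),interpolation=cv2.INTER_CUBIC)
c=np.zeros((368,800,3),np.uint8);c[:,:400]=A;c[:327,400:]=B;cv2.imwrite('pics/crop.png',c)
E
```

```text
(no output)
```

View pics/crop.png

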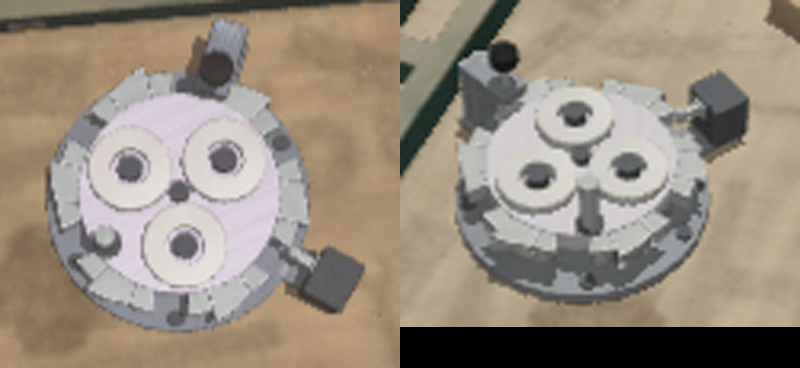

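The crop shows the knob top at top-view pixel (293,156), the hub at (281,195), the post top at (258,209) and the pawl box at (330,222). In the scene view the knob is at (243,185), the hub at (265,213) and the post top at (267,220). Next I'll measure these.

```bash
cat >> h.py <<'E'
def tri(a,b):
    o1,d1=ray('top',a);o2,d2=ray('scene',b);d1=d1[0];d2=d2[0]
    t=np.linalg.lstsq(np.c_[d1,-d2],o2-o1,rcond=None)[0]
    p,q=o1+d1*t[0],o2+d2*t[1];return (p+q)/2,np.linalg.norm(p-q)
E
python3 - <<'E'
from h import *
T=np.load('pics/top0.npz');S=np.load('pics/scene0.npz')
res={}
for n,D,ks,hs,ps in(('top',T,(293,156),(281,195),(258,209)),('scene',S,(243,185),(265,213),(267,220))):
    im=D['im'].astype(int);P=cloud(n,D['d'])
    # black knob
    m=(im.max(2)<62).astype(np.uint8); k,l,s,c=cv2.connectedComponentsWithStats(m)
    i=min(range(1,k),key=lambda i:np.hypot(*(c[i]-ks))+ (99 if s[i,4]<15 else 0)); print(n,'knob',c[i],s[i])
    kk=P[l==i]; print(' z',np.percentile(kk[:,2],[10,50,90]), 'onz118',onz(n,c[i],112))
    R=np.hypot(P[...,0]-onz(n,hs,60)[0,0],P[...,1]-onz(n,hs,60)[0,1])
    # mauve plate by colour + depth; circle
    m=(abs(P[...,2]-54)<4)&(R<110); print(' plate px',m.sum(), 'hub',onz(n,hs,60))
    # post: points z 75..110, R<90
    m=(P[...,2]>75)&(P[...,2]<112)&(R<85)
    k,l,s,c=cv2.connectedComponentsWithStats(m.astype(np.uint8))
    for i in range(1,k):
        if s[i,4]>4: q=P[l==i]; print('  tall',c[i],s[i],q.mean(0).round(1),q.max(0).round(1)); t=q[q[:,2]>100]; print('   top',t.mean(0).round(1),len(t))
    m=(P[...,2]>61)&(P[...,2]<67)&(R<85)&(im.min(2)>170)
    k,l,s,c=cv2.connectedComponentsWithStats(m.astype(np.uint8))
    for i in range(1,k):
        if s[i,4]>50: print('  ring',c[i],s[i,4],onz(n,c[i],64).round(1))
print(tri((293,156),(243,185)),tri((258,209),(267,220)),tri((281,195),(265,213)))
E
```

```text
top knob [325.41651376 134.41100917] [238 127 175  17 545]
 z [ 9.73890825 23.52306803 37.77014454] onz118 [[ 695.85750866 -100.01452751  112.        ]]
 plate px 2350 hub [[554.66047364   7.97536865  60.        ]]
  tall [290.44444444 161.88888889] [286 159  10   6  27] [633.1 -15.2  86.9] [637.3  -4.5 111.2]
   top [631.8 -17.4 108.4] 7
  tall [257.275 208.8  ] [254 205   7   8  40] [515.2  65.9 101.9] [524.   73.9 109.9]
   top [516.3  65.8 105.1] 32
  ring [294.73451327 184.0560472 ] 339 [[581.7 -26.5  64. ]]
  ring [264.81325301 186.70783133] 332 [[575.1  48.4  64. ]]
  ring [282.58474576 211.25706215] 354 [[513.2   4.4  64. ]]
scene knob [235.60902256 183.65225564] [204 135  63  95 532]
 z [  8.09348298  24.08441229 106.29411321] onz118 [[663.08761873 -14.07377302 112.        ]]
 plate px 1141 hub [[550.95551611   9.44828328  60.        ]]
  tall [246.33333333 194.16666667] [245 192   4   5   6] [630.  -17.5  78.8] [631.5 -11.6  82.4]
   top [nan nan nan] 0
  tall [266.37931034 223.22413793] [264 218   6  12  58] [513.2  67.8  94.3] [521.9  73.3 110.6]
   top [514.2  65.8 104.7] 25
  ring [262.45238095 200.89880952] 168 [[579.8 -27.2  64. ]]
  ring [277.59638554 215.56024096] 166 [[511.1   4.4  64. ]]
  ring [252.50526316 218.06315789] 190 [[572.3  46.8  64. ]]
(array([641.8910951 , -20.74681074, 110.062598  ]), np.float64(1.0738135250934742)) (array([513.81541305,  63.84003767, 104.06649605]), np.float64(1.448530745155126)) (array([553.81737433,   7.37194158,  56.7523799 ]), np.float64(2.8333289526470193))<stdin>:17: RuntimeWarning: Mean of empty slice.
  ret = um.true_divide(
```

```bash
cat >> h.py <<'E'
from scipy.spatial.transform import Rotation as R
def go(p,yaw,start=None):
    s=sensors.sense(); r0=R.from_euler('xyz',s['tcp_rot']); p0=s['eef_pos']
    if start is not None: p0=np.array(start[:3]); r0=R.from_euler('xyz',[np.pi,0,start[3]])
    r1=R.from_euler('xyz',[np.pi,0,yaw])
    print('turn',(r0.inv()*r1).as_rotvec().round(4),'shift',r0.inv().apply(np.array(p)-p0).round(2))
E
python3 - <<'E'
from h import *
T=np.load('pics/top0.npz');S=np.load('pics/scene0.npz')
for n,D,r in(('top',T,(283,146,303,168)),('scene',S,(232,174,255,200))):
    im=D['im'].astype(int)[r[1]:r[3],r[0]:r[2]]
    print(n); 
    m=(im.max(2)<58); v,u=np.nonzero(m); print(u.mean()+r[0],v.mean()+r[1],m.sum(),u.min()+r[0],u.max()+r[0],v.min()+r[1],v.max()+r[1])
    P=cloud(n,D['d'])[r[1]:r[3],r[0]:r[2]]; q=P[(P[...,2]>108)]; print(q.mean(0),len(q),q.min(0),q.max(0))
# pawl
P=cloud('top',T['d']);Rr=np.hypot(P[...,0]-484,P[...,1]+111);q=P[(Rr<40)&(P[...,2]>48)&(P[...,2]<62)&(np.hypot(P[...,0]-555,P[...,1]-8)>118)];print('pawl',q.mean(0),len(q))
go([515.2,65.8,200],np.deg2rad(125),[169.595,-601.553,231.281,.2735])
E
```

```text
top
295.0 160.0 1 295 295 160 160
[633.76837098 -16.70721328 149.18009991] 94 [395.9945492  -29.98075096 108.5646632 ] [ 653.44870591   30.50910338 1130.53499091]
scene
240.140350877193 181.7719298245614 114 232 247 174 189
[603.53351701  35.8031086  179.36971164] 61 [ 81.27731221 -32.3311229  108.45528414] [ 653.14353322  794.68984964 1089.46570338]
pawl [ 488.16786575 -111.45108519   54.85241545] 243
turn [ 0.      0.     -1.9082] shift [ 513.01 -549.2    31.28]
```

The manual's scale: shifts go in shares of 80 cm and turns go in shares of pi rad. Converting my numbers, -0.549 m / 0.8 = -0.6863, 0.513 m / 0.8 = 0.6413, -1.908 rad / 3.1416 = -0.6073.

Emit:
move_arm(motion=[[0,0,-0.6073,0.6413,-0.6863,0.0388,0.04],[0,0,-0.6073,0.6413,-0.6863,0.0388,0.04],[0,0,-0.6073,0.6413,-0.6863,0.0388,0.04],[0,0,-0.6073,0.6413,-0.6863,0.0388,0.04],[0,0,-0.6073,0.6413,-0.6863,0.0388,0.04],[0,0,-0.6073,0.6413,-0.6863,0.0388,0.04],[0,0,-0.6073,0.6413,-0.6863,0.0388,0.04],[0,0,-0.6073,0.6413,-0.6863,0.0388,0.04]])

```text
clock: 1.1
eef_pos: [399.4, -155.8, 210.7]
tcp_rot: [3.141, 0.0, 1.781]
contact_force: [1.1, -1.0, 1.3]
opening: 0.466
grasp_force: 0.0
```

```bash
python3 - <<'E'
from h import *
s=sensors.sense();print(s['clock'],s['eef_pos'],s['tcp_rot'],s['qpos'])
go([515.2,65.8,200],np.deg2rad(125))
T=np.load('pics/top0.npz');S=np.load('pics/scene0.npz')
for n,D in(('top',T),('scene',S)):
    P=cloud(n,D['d']);m=(P[...,2]>107)&(P[...,2]<126)&(np.hypot(P[...,0]-640,P[...,1]+20)<35);q=P[m];v,u=np.nonzero(m);print(n,q.mean(0),np.median(q,0),len(q),q.min(0),q.max(0),u.mean(),v.mean())
E
```

```text
1.1 [ 399.36538945 -155.81912609  210.67208619] [3.14123625e+00 2.79386237e-04 1.78073717e+00] [-3.75471202e-01  6.54116948e-02  2.05353359e+00 -4.21191599e-05
  1.02219594e+00 -5.85390134e-01]
turn [ 3.000e-04  3.000e-04 -4.009e-01] shift [192.62 159.47  10.68]
top [641.37180051 -18.26112393 116.62557348] [641.2350056  -17.8802672  117.24708127] 93 [629.8032755  -29.98075096 107.08945362] [653.44870591  -5.7609614  122.4754471 ] 292.18279569892474 155.7741935483871
scene [639.71401712 -17.4030787  115.1008219 ] [639.77585137 -17.39561407 115.80759869] 60 [627.92713589 -32.3311229  107.21527265] [653.14353322  -4.7747836  120.58113859] 242.76666666666668 184.71666666666667
```

Converted, 0.1926 m / 0.8 = 0.2408, 0.1595 m / 0.8 = 0.1994, -0.401 rad / 3.1416 = -0.1276.

Emit:
move_arm(motion=[[0,0,-0.1276,0.2408,0.1994,0.0134,0.04],[0,0,-0.1276,0.2408,0.1994,0.0134,0.04],[0,0,-0.1276,0.2408,0.1994,0.0134,0.04],[0,0,-0.1276,0.2408,0.1994,0.0134,0.04],[0,0,-0.1276,0.2408,0.1994,0.0134,0.04],[0,0,-0.1276,0.2408,0.1994,0.0134,0.04]])

```text
clock: 1.85
eef_pos: [515.4, 63.3, 199.5]
tcp_rot: [-3.14, -0.0, 2.177]
contact_force: [-0.3, -0.5, 0.2]
opening: 0.471
grasp_force: 0.0
```

```bash
python3 - <<'E'
from h import *
s=sensors.sense();print(s['clock'],s['eef_pos'],s['tcp_rot'],s['contact_force'])
go([515.2,65.8,76],np.deg2rad(125))
E
```

```text
1.85 [515.35440757  63.28839583 199.47154279] [-3.14017333e+00 -4.31970457e-04  2.17697041e+00] [-0.26915715 -0.4510452   0.20903348]
turn [-0.0014 -0.0004 -0.0047] shift [  2.1    1.48 123.47]
```

Going down over the post in steps, then narrowing to 24 mm.

Converted, 0.1235 m / 0.8 = 0.1544, 0.115 m / 0.8 = 0.1438, -0.005 rad / 3.1416 = -0.0016.

Emit:
move_arm(motion=[[0,0,-0.0016,0.0025,0.0019,0.0375,0.04],[0,0,-0.0016,0.0025,0.0019,0.075,0.04],[0,0,-0.0016,0.0025,0.0019,0.1,0.04],[0,0,-0.0016,0.0025,0.0019,0.125,0.04],[0,0,-0.0016,0.0025,0.0019,0.1438,0.04],[0,0,-0.0016,0.0025,0.0019,0.1544,0.04],[0,0,-0.0016,0.0025,0.0019,0.1544,0.024],[0,0,-0.0016,0.0025,0.0019,0.1544,0.024]])

```text
clock: 2.85
eef_pos: [516.5, 65.7, 77.0]
tcp_rot: [3.141, 0.0, 2.181]
contact_force: [0.4, -0.1, -0.3]
opening: 0.283
grasp_force: 0.0
```

```bash
python3 - <<'E'
from h import *
s=sensors.sense();print(s['clock'],s['eef_pos'],s['tcp_rot'],s['contact_force'],s['opening'])
im,d=grab('scene','s1');im2,_=grab('top','t1')
c=np.vstack([cv2.resize(im[150:270,190:350],(400,300)),cv2.resize(im2[130:250,215:375],(400,300))])[:,:,::-1]
cv2.imwrite('pics/c1.png',c)
E
```

```text
2.85 [516.51336171  65.72330357  77.03093893] [3.14081339e+00 4.23618636e-04 2.18075356e+00] [ 0.35305073 -0.1473848  -0.32541155] 0.28286056322784414
```

View pics/c1.png

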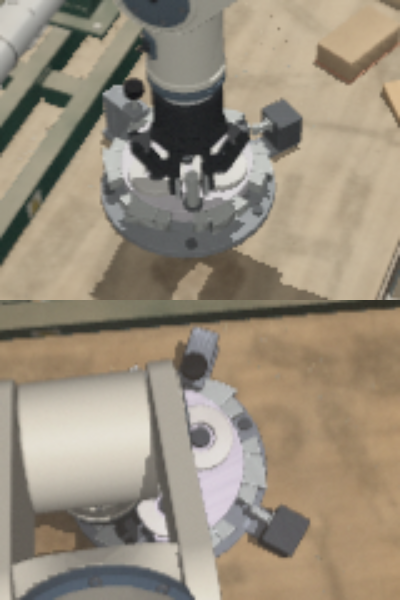

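The scene crop shows the post at (190,185), standing between the two fingers. Now I'll push counter-clockwise along the arc.

Converted, -0.0368 m / 0.8 = -0.046, -0.0326 m / 0.8 = -0.0408, -0.5585 rad / 3.1416 = -0.1778.

Emit:
move_arm(motion=[[0,0,-0.0223,-0.0003,-0.006,0,0.024],[0,0,-0.0446,-0.0009,-0.0121,0,0.024],[0,0,-0.0665,-0.0019,-0.018,0,0.024],[0,0,-0.0888,-0.0034,-0.024,0,0.024],[0,0,-0.1111,-0.0053,-0.0298,0,0.024],[0,0,-0.1334,-0.0075,-0.0354,0,0.024],[0,0,-0.1557,-0.0101,-0.0408,0,0.024],[0,0,-0.1778,-0.0133,-0.046,0,0.024]])

```text
clock: 3.95
eef_pos: [492.2, 36.6, 77.0]
tcp_rot: [3.14, 0.0, 2.742]
contact_force: [-1.0, 4.4, 1.4]
opening: 0.284
grasp_force: 1.8
```

```bash
cat >> h.py <<'E'
A=np.array([555.2,8.4])
def st():
    s=sensors.sense();d=s['eef_pos'][:2]-A;a=np.arctan2(d[1],d[0]);t=np.array([-np.sin(a),np.cos(a)]);f=s['contact_force'][:2]
    print('t',round(s['clock'],2),'p',s['eef_pos'].round(1),'yaw',np.rad2deg(s['tcp_rot'][2]).round(1),'ang',np.rad2deg(a)%360,'r',np.hypot(*d),'Ftan',f@t,'Frad',f@(d/np.hypot(*d)),'F',s['contact_force'].round(1),'op',round(s['opening'],3),s['grasp_force'])
E
python3 -c "from h import *;st()"
```

```text
t 3.95 p [492.2  36.6  77. ] yaw 157.1 ang 155.93446523374203 r 69.04805821843014 Ftan -3.5595069841998 Frad 2.708562226786274 F [-1.   4.4  1.4] op 0.284 1.8082832917571068
```

Converted, -0.0192 m / 0.8 = -0.024, -0.0144 m / 0.8 = -0.018, -0.279 rad / 3.1416 = -0.0888.

Emit:
move_arm(motion=[[0,0,-0.0223,-0.0003,-0.006,0,0.024],[0,0,-0.0446,-0.0009,-0.0121,0,0.024],[0,0,-0.0665,-0.0019,-0.018,0,0.024],[0,0,-0.0888,-0.0034,-0.024,0,0.024]])

```text
clock: 4.45
eef_pos: [487.6, 20.2, 77.0]
tcp_rot: [3.137, 0.001, 3.019]
contact_force: [-0.5, 20.3, 2.5]
opening: 0.28
grasp_force: 10.2
```

```bash
python3 -c "from h import *;st()"
```

```text
t 4.45 p [487.6  20.2  77. ] yaw 173.0 ang 170.1034314935857 r 68.62395318058277 Ftan -19.885322794821974 Frad 3.948060865411955 F [-0.5 20.3  2.5] op 0.28 10.231602787971497
```

Converted, -0.0192 m / 0.8 = -0.024, -0.0144 m / 0.8 = -0.018, -0.279 rad / 3.1416 = -0.0888.

Emit:
move_arm(motion=[[0,0,-0.0223,-0.0003,-0.006,0,0.024],[0,0,-0.0446,-0.0009,-0.0121,0,0.024],[0,0,-0.0665,-0.0019,-0.018,0,0.024],[0,0,-0.0888,-0.0034,-0.024,0,0.024]])

```text
clock: 4.95
eef_pos: [486.8, -1.7, 76.8]
tcp_rot: [3.141, -0.001, -2.983]
contact_force: [-2.6, 3.1, 3.3]
opening: 0.283
grasp_force: 1.8
```

```bash
python3 -c "from h import *;st()"
```

```text
t 4.95 p [486.8  -1.7  76.8] yaw -170.9 ang 188.40258524232192 r 69.1740017652038 Ftan -3.4467059851965907 Frad 2.1640666009189524 F [-2.6  3.1  3.3] op 0.283 1.7676382139325142
```

The force peaked on the ramp and dropped to the friction level at 188°, so the pawl has clicked in. Now I'll turn gently back.

Converted, 0.0109 m / 0.8 = 0.0136, 0.0091 m / 0.8 = 0.0114, 0.157 rad / 3.1416 = 0.05.

Emit:
move_arm(motion=[[0,0,0.0111,0,0.003,0,0.024],[0,0,0.0223,-0.0003,0.006,0,0.024],[0,0,0.0334,-0.0005,0.0091,0,0.024],[0,0,0.0417,-0.0008,0.0114,0,0.024],[0,0,0.05,-0.0011,0.0136,0,0.024],[0,0,0.05,-0.0011,0.0136,0,0.024]])

```text
clock: 5.7
eef_pos: [486.7, 8.9, 76.6]
tcp_rot: [3.141, 0.0, 3.14]
contact_force: [0.4, -0.2, 0.1]
opening: 0.276
grasp_force: 0.4
```

```bash
python3 -c "from h import *;st()"
```

```text
t 5.7 p [486.7   8.9  76.6] yaw 179.9 ang 179.5891968283299 r 68.49544998699537 Ftan 0.20964597947056587 Frad -0.439882035779054 F [ 0.4 -0.2  0.1] op 0.276 0.3933437168598175
```

Converted, 0.0015 m / 0.8 = 0.0019, 0.001 m / 0.8 = 0.0013, 0.022 rad / 3.1416 = 0.007.

Emit:
move_arm(motion=[[0,0,0.0022,0,0.0006,0,0.024],[0,0,0.0045,0,0.0013,0,0.024],[0,0,0.007,0,0.0019,0,0.024],[0,0,0.007,0,0.0019,0,0.024]])

```text
clock: 6.2
eef_pos: [486.6, 10.3, 76.5]
tcp_rot: [3.142, 0.0, 3.118]
contact_force: [1.3, -2.3, 1.4]
opening: 0.283
grasp_force: 1.1
```

```bash
python3 -c "from h import *;st()"
```

```text
t 6.2 p [486.6  10.3  76.5] yaw 178.7 ang 178.41237570788522 r 68.59987367155283 Ftan 2.261945102606158 Frad -1.383503490825344 F [ 1.3 -2.3  1.4] op 0.283 1.11196830868721
```

Converted, 0.0015 m / 0.8 = 0.0019, 0.001 m / 0.8 = 0.0013, 0.022 rad / 3.1416 = 0.007.

Emit:
move_arm(motion=[[0,0,0.0022,0,0.0006,0,0.024],[0,0,0.0045,0,0.0013,0,0.024],[0,0,0.007,0,0.0019,0,0.024],[0,0,0.007,0,0.0019,0,0.024]])

```text
clock: 6.7
eef_pos: [486.4, 11.9, 76.4]
tcp_rot: [3.141, -0.0, 3.096]
contact_force: [1.1, -2.0, -0.1]
opening: 0.281
grasp_force: 0.9
```

Converted, 0.0015 m / 0.8 = 0.0019, 0.001 m / 0.8 = 0.0013, 0.022 rad / 3.1416 = 0.007.

Emit:
move_arm(motion=[[0,0,0.0022,0,0.0006,0,0.024],[0,0,0.0045,0,0.0013,0,0.024],[0,0,0.007,0,0.0019,0,0.024],[0,0,0.007,0,0.0019,0,0.024]])

```text
clock: 7.2
eef_pos: [486.5, 13.4, 76.4]
tcp_rot: [3.142, -0.0, 3.074]
contact_force: [1.6, -1.8, -0.4]
opening: 0.279
grasp_force: 1.0
```

```bash
python3 -c "from h import *;st()"
```

```text
t 7.2 p [486.5  13.4  76.4] yaw 176.1 ang 175.8754853669436 r 68.85936129853616 Ftan 1.7276265050161679 Frad -1.7186502593387336 F [ 1.6 -1.8 -0.4] op 0.279 0.9692388027906418
```

Converted, 0.0015 m / 0.8 = 0.0019, 0.001 m / 0.8 = 0.0013, 0.022 rad / 3.1416 = 0.007.

Emit:
move_arm(motion=[[0,0,0.0022,0,0.0006,0,0.024],[0,0,0.0045,0,0.0013,0,0.024],[0,0,0.007,0,0.0019,0,0.024],[0,0,0.007,0,0.0019,0,0.024]])

```text
clock: 7.7
eef_pos: [486.6, 14.8, 76.4]
tcp_rot: [3.142, -0.0, 3.052]
contact_force: [1.5, -0.9, -0.8]
opening: 0.28
grasp_force: 1.0
```

Converted, 0.0015 m / 0.8 = 0.0019, 0.001 m / 0.8 = 0.0013, 0.022 rad / 3.1416 = 0.007.

Emit:
move_arm(motion=[[0,0,0.0022,0,0.0006,0,0.024],[0,0,0.0045,0,0.0013,0,0.024],[0,0,0.007,0,0.0019,0,0.024],[0,0,0.007,0,0.0019,0,0.024]])

```text
clock: 8.2
eef_pos: [486.8, 16.3, 76.5]
tcp_rot: [3.142, -0.0, 3.03]
contact_force: [2.5, -3.1, -0.2]
opening: 0.28
grasp_force: 0.9
```

Converted, 0.0015 m / 0.8 = 0.0019, 0.001 m / 0.8 = 0.0013, 0.022 rad / 3.1416 = 0.007.

Emit:
move_arm(motion=[[0,0,0.0022,0,0.0006,0,0.024],[0,0,0.0045,0,0.0013,0,0.024],[0,0,0.007,0,0.0019,0,0.024],[0,0,0.007,0,0.0019,0,0.024]])

```text
clock: 8.7
eef_pos: [487.0, 17.8, 76.5]
tcp_rot: [3.141, -0.0, 3.008]
contact_force: [-0.2, -2.4, -0.9]
opening: 0.282
grasp_force: 1.0
```

Converted, 0.0015 m / 0.8 = 0.0019, 0.001 m / 0.8 = 0.0013, 0.022 rad / 3.1416 = 0.007.

Emit:
move_arm(motion=[[0,0,0.0022,0,0.0006,0,0.024],[0,0,0.0045,0,0.0013,0,0.024],[0,0,0.007,0,0.0019,0,0.024],[0,0,0.007,0,0.0019,0,0.024]])

```text
clock: 9.2
eef_pos: [487.2, 18.8, 76.5]
tcp_rot: [-3.141, 0.0, 2.986]
contact_force: [1.8, -6.3, -0.3]
opening: 0.279
grasp_force: 3.0
```

Converted, 0.0005 m / 0.8 = 0.0006, 0.0002 m / 0.8 = 0.0003, 0.006 rad / 3.1416 = 0.0019.

Emit:
move_arm(motion=[[0,0,0.001,0,0.0003,0,0.024],[0,0,0.0019,0,0.0006,0,0.024],[0,0,0.0019,0,0.0006,0,0.024]])

```text
clock: 9.57
eef_pos: [487.3, 19.0, 76.5]
tcp_rot: [-3.14, 0.0, 2.981]
contact_force: [1.9, -9.8, -0.7]
opening: 0.276
grasp_force: 4.4
```

```bash
python3 -c "from h import *;st()"
```

```text
t 9.57 p [487.3  19.   76.5] yaw 170.8 ang 171.13743879104987 r 68.70452892721578 Ftan 9.369538647831606 Frad -3.352896159964229 F [ 1.9 -9.8 -0.7] op 0.276 4.364302754402161
```

Converted, 0.0008 m / 0.8 = 0.001, 0.0006 m / 0.8 = 0.0008, 0.008 rad / 3.1416 = 0.0025.

Emit:
move_arm(motion=[[0,0,0.001,0,0.0004,0,0.024],[0,0,0.0019,0,0.0008,0,0.024],[0,0,0.0025,0,0.001,0,0.024],[0,0,0.0025,0,0.001,0,0.024]])

```text
clock: 10.07
eef_pos: [487.4, 19.2, 76.5]
tcp_rot: [-3.14, 0.0, 2.973]
contact_force: [1.3, -13.7, -1.1]
opening: 0.28
grasp_force: 6.6
```

```bash
python3 -c "from h import *;st()"
```

```text
t 10.07 p [487.4  19.2  76.5] yaw 170.3 ang 170.9623677183682 r 68.63097111435557 Ftan 13.317693730286475 Frad -3.467427878763457 F [  1.3 -13.7  -1.1] op 0.28 6.577832400798798
```

Converted, 0.0006 m / 0.8 = 0.0008, 0.0003 m / 0.8 = 0.0004.

Emit:
move_arm(motion=[[0,0,0,0,0.0004,0,0.024],[0,0,0,0,0.0008,0,0.024],[0,0,0,0,0.0008,0,0.024]])

```text
clock: 10.45
eef_pos: [487.4, 19.3, 76.5]
tcp_rot: [-3.139, 0.0, 2.973]
contact_force: [1.5, -17.2, 0.1]
opening: 0.281
grasp_force: 8.2
```

```bash
python3 -c "from h import *;st()"
```

```text
t 10.45 p [487.4  19.3  76.5] yaw 170.4 ang 170.84363023569495 r 68.66323696193477 Ftan 16.74258528912929 Frad -4.209325933652764 F [  1.5 -17.2   0.1] op 0.281 8.247140049934387
```

Emit:
move_arm(motion=[[0,0,0,0,0,0,0.024],[0,0,0,0,0,0,0.024],[0,0,0,0,0,0,0.024],[0,0,0,0,0,0,0.024]])

```text
clock: 10.95
eef_pos: [487.4, 19.3, 76.5]
tcp_rot: [-3.139, 0.0, 2.973]
contact_force: [2.3, -17.5, -0.3]
opening: 0.282
grasp_force: 8.2
```

Emit:
move_arm(motion=[[0,0,0,0,0,0,0.024],[0,0,0,0,0,0,0.024],[0,0,0,0,0,0,0.024],[0,0,0,0,0,0,0.024]])

```text
clock: 11.45
eef_pos: [487.4, 19.3, 76.5]
tcp_rot: [-3.139, 0.0, 2.973]
contact_force: [0.6, -16.9, 0.2]
opening: 0.283
grasp_force: 8.2
```

```bash
python3 -c "from h import *;st()"
```

```text
t 11.45 p [487.4  19.3  76.5] yaw 170.4 ang 170.8399947546618 r 68.66859385537774 Ftan 16.627514938225364 Frad -3.3226364809066258 F [  0.6 -16.9   0.2] op 0.283 8.209882378578186
```

Emit:
move_arm(motion=[[0,0,0,0,0,0,0.024],[0,0,0,0,0,0,0.024],[0,0,0,0,0,0,0.024],[0,0,0,0,0,0,0.024],[0,0,0,0,0,0,0.024],[0,0,0,0,0,0,0.024]])

```text
clock: 12.2
eef_pos: [487.4, 19.3, 76.4]
tcp_rot: [-3.139, 0.0, 2.973]
contact_force: [1.3, -16.4, 0.7]
opening: 0.282
grasp_force: 8.2
```

Converted, -0.005 m / 0.8 = -0.0063, -0.003 m / 0.8 = -0.0038.

Emit:
move_arm(motion=[[0,0,0,0,-0.0019,0,0.024],[0,0,0,0,-0.0038,0,0.024],[0,0,0,0,-0.0063,0,0.024],[0,0,0,0,-0.0063,0,0.03]])

```text
clock: 12.7
eef_pos: [486.4, 16.3, 76.4]
tcp_rot: [3.141, -0.0, 2.972]
contact_force: [0.5, -0.6, -1.0]
opening: 0.352
grasp_force: 0.0
```

```bash
python3 -c "from h import *;st()"
```

```text
t 12.7 p [486.4  16.3  76.4] yaw 170.3 ang 173.44153945205974 r 69.231894143465 Ftan 0.5225858429694727 Frad -0.5754153198381071 F [ 0.5 -0.6 -1. ] op 0.352 0.0
```

Converted, -0.1 m / 0.8 = -0.125, -0.08 m / 0.8 = -0.1.

Emit:
move_arm(motion=[[0,0,0,0,-0.0063,-0.0188,0.03],[0,0,0,0,-0.0063,-0.05,0.03],[0,0,0,0,-0.0063,-0.1,0.03],[0,0,0,0,-0.0063,-0.125,0],[0,0,0,0,-0.0063,-0.125,0]])

```text
clock: 13.32
eef_pos: [487.0, 11.2, 178.8]
tcp_rot: [3.141, 0.004, 2.972]
contact_force: [-0.7, -0.1, -0.6]
opening: -0.001
grasp_force: 0.0
```

```bash
python3 - <<'E'
from h import *
st(); go([640.8,-18,150],sensors.sense()['tcp_rot'][2])
im,d=grab('scene','s2');P=cloud('scene',d);im2,_=grab('top','t2')
c=np.hstack([cv2.resize(im[150:270,190:350],(400,300)),cv2.resize(im2[130:250,215:375],(400,300))])[:,:,::-1]
cv2.imwrite('pics/c2.png',c)
E
```

```text
t 13.32 p [487.   11.2 178.8] yaw 170.3 ang 177.6795724000465 r 68.24246067673182 Ftan 0.11480893059710333 Frad 0.6619988933324922 F [-0.7 -0.1 -0.6] op -0.001 0.0
turn [0.0008 0.004  0.    ] shift [-156.38   -2.85   29.39]
```

View pics/c2.png

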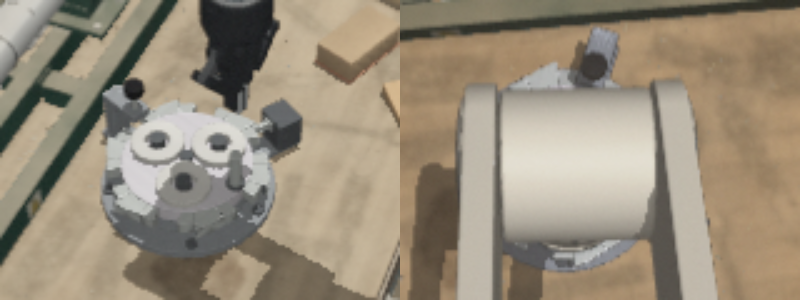

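The scene crop shows the post free at (236,165), with the gripper clear and closed above it. The knob is still up at (134,88). Next I'll move above the knob.

Converted, -0.1564 m / 0.8 = -0.1955, -0.1 m / 0.8 = -0.125, 0.004 rad / 3.1416 = 0.0013.

Emit:
move_arm(motion=[[0,0.0013,0,-0.0625,-0.0013,0,0],[0,0.0013,0,-0.125,-0.0025,0,0],[0,0.0013,0,-0.1955,-0.0036,0,0],[0,0.0013,0,-0.1955,-0.0036,0.025,0],[0,0.0013,0,-0.1955,-0.0036,0.05,0],[0,0.0013,0,-0.1955,-0.0036,0.05,0]])

```text
clock: 14.18
eef_pos: [636.3, -17.7, 133.5]
tcp_rot: [-3.141, -0.01, 2.972]
contact_force: [0.8, -0.3, 0.4]
opening: -0.001
grasp_force: 0.0
```

```bash
python3 - <<'E'
from h import *
st(); go([640.8,-18,124],sensors.sense()['tcp_rot'][2])
P=cloud('scene',np.load('pics/s2.npz')['d']);m=(P[...,2]>100)&(P[...,2]<112)&(np.hypot(P[...,0]-486,P[...,1]-16)<25);q=P[m];print(q.mean(0),len(q)); print(np.rad2deg(np.arctan2(*(q.mean(0)[:2]-A)[::-1])))
im,d=grab('scene','s3');cv2.imwrite('pics/c3.png',cv2.resize(im[150:250,190:320],(520,400))[:,:,::-1])
E
```

```text
t 14.18 p [636.3 -17.7 133.5] yaw 170.3 ang 342.17123381650237 r 85.19649773048086 Ftan -0.05177662432330561 Frad 0.8890029663134086 F [ 0.8 -0.3  0.4] op -0.001 0.0
turn [-0.0008 -0.01    0.    ] shift [-4.58  0.45  9.43]
[484.1490066   16.14303379 104.49991037] 24
173.78053335794758
```

View pics/c3.png

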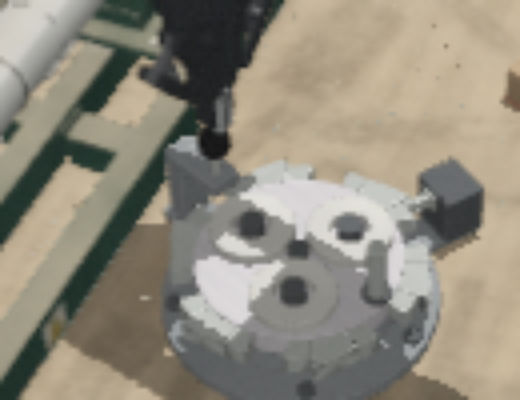

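The crop shows the closed fingers right over the black knob at (215,140). I'll settle, then correct the position.

Emit:
move_arm(motion=[[0,0,0,0,0,0,0],[0,0,0,0,0,0,0]])

```text
clock: 14.48
eef_pos: [639.8, -17.9, 137.5]
tcp_rot: [3.141, -0.003, 2.972]
contact_force: [0.7, 1.3, -0.1]
opening: -0.001
grasp_force: 0.0
```

```bash
python3 - <<'E'
from h import *
st(); print(sensors.sense()['tcp_rot']); go([640.8,-18,122],sensors.sense()['tcp_rot'][2])
E
```

```text
t 14.47 p [639.8 -17.9 137.5] yaw 170.3 ang 342.739823932988 r 88.54987191403751 Ftan 1.432375825051524 Frad 0.2691771016382003 F [ 0.7  1.3 -0.1] op -0.001 0.0
[ 3.14136847e+00 -2.56519520e-03  2.97242723e+00]
turn [ 0.0002 -0.0026 -0.    ] shift [-1.08  0.05 15.46]
```

Now down to just above the knob, pressing in steps: to z 118, then 108.

Converted, 0.0295 m / 0.8 = 0.0369, -0.001 m / 0.8 = -0.0013, -0.002 rad / 3.1416 = -0.0006.

Emit:
move_arm(motion=[[0,-0.0006,0,-0.0013,0,0.0113,0],[0,-0.0006,0,-0.0013,0,0.02,0],[0,-0.0006,0,-0.0013,0,0.025,0],[0,-0.0006,0,-0.0013,0,0.0294,0],[0,-0.0006,0,-0.0013,0,0.0338,0],[0,-0.0006,0,-0.0013,0,0.0369,0],[0,-0.0006,0,-0.0013,0,0.0369,0]])

```text
clock: 15.35
eef_pos: [640.5, -18.1, 106.7]
tcp_rot: [3.142, -0.002, 2.972]
contact_force: [-0.2, 0.6, -0.4]
opening: -0.005
grasp_force: 0.0
```

```bash
python3 -c "from h import *;st()"
```

```text
t 15.35 p [640.5 -18.1 106.7] yaw 170.3 ang 342.73308734181927 r 89.33895999627121 Ftan 0.45890357550235494 Frad -0.3923206609042025 F [-0.2  0.6 -0.4] op -0.005 0.0
```

Converted, 0.0055 m / 0.8 = 0.0069, 0.002 m / 0.8 = 0.0025.

Emit:
move_arm(motion=[[0,0,0,0,0,0.0025,0],[0,0,0,0,0,0.005,0],[0,0,0,0,0,0.0069,0]])

```text
clock: 15.72
eef_pos: [640.8, -18.1, 101.6]
tcp_rot: [3.141, -0.001, 2.972]
contact_force: [0.6, 0.3, 3.6]
opening: -0.001
grasp_force: 1.6
```

```bash
python3 - <<'E'
from h import *
st()
im,d=grab('scene','s4');cv2.imwrite('pics/c4.png',cv2.resize(im[150:250,190:320],(520,400))[:,:,::-1])
E
```

```text
t 15.72 p [640.8 -18.1 101.6] yaw 170.3 ang 342.7773336068158 r 89.56854663599563 Ftan 0.5189410708571379 Frad 0.4937263232168394 F [0.6 0.3 3.6] op -0.001 1.5993297658860683
```

View pics/c4.png

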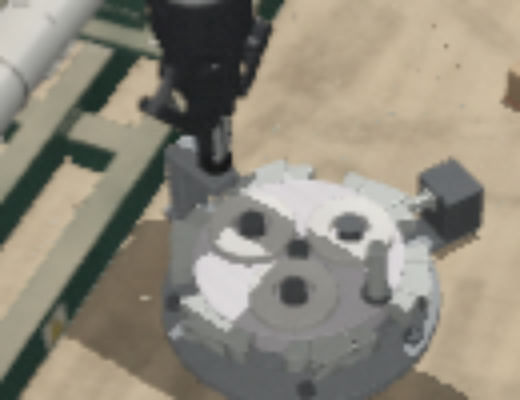

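The crop shows the knob down near the bracket top at (213,165), with Fz at the friction level. I'll press on to the stop.

Emit:
move_arm(motion=[[0,0,0,0,0,0.001,0],[0,0,0,0,0,0.002,0],[0,0,0,0,0,0.0028,0],[0,0,0,0,0,0.0028,0]])

```text
clock: 16.27
eef_pos: [640.8, -18.1, 100.0]
tcp_rot: [3.141, -0.001, 2.972]
contact_force: [-0.2, 0.5, 7.7]
opening: -0.001
grasp_force: 4.3
```

Converted, 0.001 m / 0.8 = 0.0013, 0.0005 m / 0.8 = 0.0006.

Emit:
move_arm(motion=[[0,0,0,0,0,0.0006,0],[0,0,0,0,0,0.0013,0],[0,0,0,0,0,0.0013,0]])

```text
clock: 16.65
eef_pos: [640.8, -18.1, 99.9]
tcp_rot: [3.141, -0.001, 2.972]
contact_force: [-4.4, 0.7, 16.7]
opening: 0.0
grasp_force: 8.2
```

The knob is on its hard stop, at z about 100 with 17 N. Retracting.

Converted, 0.14 m / 0.8 = 0.175, -0.12 m / 0.8 = -0.15.

Emit:
move_arm(motion=[[0,0,0,0,0,-0.0038,0],[0,0,0,0,0,-0.025,0],[0,0,0,0,0,-0.075,0],[0,0,0,0.05,0,-0.125,0],[0,0,0,0.1125,0,-0.15,0],[0,0,0,0.175,0,-0.15,0],[0,0,0,0.175,0,-0.15,0],[0,0,0,0.175,0,-0.15,0]])

```text
clock: 17.65
eef_pos: [503.3, 5.5, 219.4]
tcp_rot: [3.141, -0.0, 2.972]
contact_force: [0.8, -0.5, 0.1]
opening: 0.001
grasp_force: 0.0
```

```bash
python3 - <<'E'
from h import *
st()
im,d=grab('scene','s5');im2,d2=grab('top','t5')
for n,dd in(('scene',d),('top',d2)):
    P=cloud(n,dd)
    for nm,c,lo,hi in(('knob',(641,-18),90,125),('post',(485,16),98,112)):
        q=P[(P[...,2]>lo)&(P[...,2]<hi)&(np.hypot(P[...,0]-c[0],P[...,1]-c[1])<16)]
        if len(q): print(n,nm,np.median(q,0).round(1),np.percentile(q[:,2],90),len(q),np.rad2deg(np.arctan2(*(q.mean(0)[:2]-A)[::-1])))
cv2.imwrite('pics/c5.png',np.hstack([cv2.resize(im[150:250,190:320],(400,308)),cv2.resize(im2[130:250,215:375],(400,308))])[:,:,::-1])
E
```

```text
t 17.65 p [503.3   5.5 219.4] yaw 170.3 ang 183.24932187492243 r 51.95735929171565 Ftan 0.537050330893056 Frad -0.7460013653197114 F [ 0.8 -0.5  0.1] op 0.001 0.0
scene knob [639.1 -16.9  98.5] 101.8005571929566 61 -16.854168837042028
scene post [484.1  16.1 104.7] 105.96213675343625 26 173.91988078855303
top post [485.5  16.5 105.2] 108.07556459117907 33 173.32725928168568
```

View pics/c5.png

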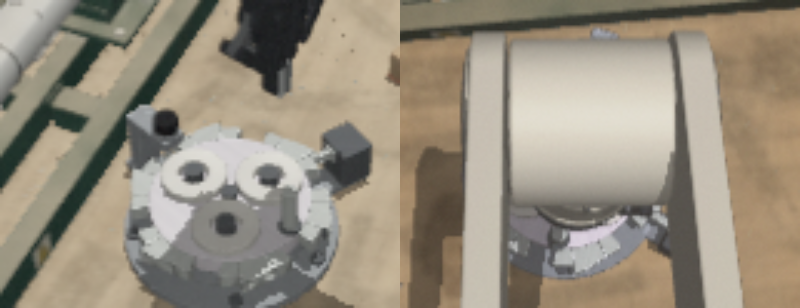

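The crop shows the knob fully down at (166,122), its top at about 100 mm. The post is unmoved and the gripper is clear of everything, so I'm handing in.

```bash
python3 -c "from h import *;print(order.sign_off())"
```

```text
the job is handed in; nothing more can be done
None
```

The job is handed in at about 18 s: the table was indexed one station, its tooth was pressed on the pawl at about 17 N for about 1.75 s, and the lock knob is fully down; the wrist force read about 20 N for a moment on the pawl ramp, before the press.

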